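# Shut and lock the model maker's parts chest

### The arm

A 7-joint arm with a two-finger parallel gripper is mounted at the origin on the work surface. World frame = base frame: x ahead of the robot, y to its left, z up, the work surface at z = 0. Lengths are in m, angles in rad, forces in N, time in s.
With the tool pointing down it reaches from about 0.425 to 0.925 m from the base axis. Payload 6.8 kg.
Tool frame: the origin (TCP) lies between the finger pads; the fingertips stand r.tips_ahead ahead of it and the grasp point (between the pads) lies 5 mm behind it (r.tips_ahead is the distance from the TCP to the fingertips, in m); z points along the fingers, y is the line along which they close (so a half turn about z gives the same grasp; the last joint's range is limited). The gripper opens to 85 mm and grips with 20 to 120 N. Pads are 22 mm wide; open, the fingers measure 114 mm over their backs; the gripper's body (76 mm by 85 mm) begins 54 mm behind the grasp point. The pads swing forward as they close: fully open they stand 13 mm farther back than shut.
Start: joints at [1.24, 0.477, 0.022, 1.555, -0.011, 1.109, -0.083], TCP at [0.149, -0.658, 0.245] pointing down, gripper open.
Joint ranges: [-2.96, 2.96], [-0.34, 2.1], [-1.41, 1.46], [0.24, 2.44], [-1.37, 4.51], [0.17, 1.92], [-2.96, 2.96]. Speed limits (rad/s): [2.39, 2.39, 3.14, 3.14, 3.14, 3.14, 3.14].

### API

Orientations are given as a rotation vector (axis times angle).
In Python, from bench import r gives the robot as it stands.
- The arm moves only by the tool move_arm, never from a script. Its argument "rows" is one flat list of numbers, 4 for each row, row after row: the shift along the tool's x, y, z in cm, then the turn about the tool's z in degrees. In form: [tx, ty, tz, twist, tx, ty, tz, twist, ...]. A call has 1 to 10 rows; each row is the pose to reach, as a shift and turn from the pose commanded when the call began, along the tool's axes at that moment; what a row does not reach only later rows make up. A row lasts 1/8 s, in which the tool goes at most 62.5 mm and 10.7 degrees, less where a joint would pass 70% of its speed; a pose out of reach is approached as far as the arm can. A call with a gripper value outside its range is refused whole. "fingers" is the opening, from 0 (shut) to 1 (fully open), set as the call begins (left out, the last holds). The fingers move at their own pace and stop on an object; "newtons" is the grip in N (left out, the last holds). Time passes only in rows, so rows that repeat a pose let the fingers close. It gives the time, the measured TCP pose, the force, the opening and the grip force at its end, in the units of the state.
- r.get_obs(): the state, without advancing time (a new reading comes with each control period).
- r.grab_frame(name): name is "side" or "top" or "wrist"; returns the picture (400x640x3 uint8, blue, green, red); there is no depth.
- r.camera_params(name): a dict with "fx", "fy", "cx", "cy" (pixels), "world_from_camera" (4x4, takes a point from camera to world coordinates). Camera axes: x right, y down, z forward; pixel columns grow to the right and rows downward; lengths in m; the calibration is good to about 2 mm. The wrist camera is an equidistant fisheye: a pixel r from the principal point sees the ray r / f radians off the axis. A picture is of the moment at which its call begins: read the wrist's pose just before it. camera_params takes no time and is no camera call; for the wrist camera it gives the pose at the moment of the call.
- r.hand_in(): hands the job in; it is judged then, once.
The state is a dict: "clock": time; "joints": joint angles; "qvel": joint speeds; "tau": joint torques, N m; "tcp_pos": TCP position; "orientation": TCP orientation; "contact_force": force on the tool from outside, world axes, zero at the start; "moment": the same for the moment, N m; "grip_width": finger opening in m; "gripper_force": force on a finger pad.
Only numpy, scipy, OpenCV 4.12 (cv2) and the standard library are available. Lean on these libraries where they do the work, as an engineer would, in place of code of your own. Each camera call takes 0.05 s, during which the arm holds its last target. There are 200 camera calls.

### The job

Both drawers of the wooden parts chest have been left sticking out: with the fingertips push each one fully home, in either order, and then push the metal locking bar on top of the chest to the robot's left as far as it goes, so that its tabs cover both drawer fronts. Only push: do not lift the drawers or pull them out, and leave the jar, the glass and the model chair standing where they are.

Things in the scene. Friction and masses are not known exactly. Their poses are not given: they have to be found in the camera images.
- chest: low plywood chest fixed to the table, 142 mm deep, 310 mm wide, 72 mm high, with two drawers side by side in front. Origin: on the table under the middle of its front face; x points into the chest (away from the robot), y to its left, z up. Drawer openings are 104 mm wide, centred at y = +69 and -69 mm; yaw within 0.3 rad
- drawer_left: left (+y) pale wood drawer, 100 mm wide, 48 high, 131 deep, 0.12 to 0.24 kg, loose: it slides on the chest's 8 mm floor with 2 mm side play, taking 1 to 2 N (a jolt of 6 to 8 N if met at 50 mm/s); starts 25 to 55 mm out. Origin: bottom edge of its front face, mid-width; x into the chest, y left, z up. Home (against the chest's back) the origin is in the plane of the chest's front, within 1 mm
- drawer_right: right (-y) pale wood drawer, 100 mm wide, 48 high, 131 deep, 0.12 to 0.24 kg, loose: it slides on the chest's 8 mm floor with 2 mm side play, taking 1 to 2 N (a jolt of 6 to 8 N if met at 50 mm/s); starts 25 to 55 mm out. Origin: bottom edge of its front face, mid-width; x into the chest, y left, z up. Home (against the chest's back) the origin is in the plane of the chest's front, within 1 mm
- drawer_left_knob (a point): centre of the flat outer face of the left drawer's round wooden knob (18 mm diameter, standing 16 mm out of the drawer front, 34 mm above the table), moving with the drawer
- drawer_right_knob (a point): centre of the flat outer face of the right drawer's round wooden knob (18 mm diameter, standing 16 mm out of the drawer front, 34 mm above the table), moving with the drawer
- bar (a joint): aluminium locking bar, 255 mm long, along the chest's top front edge, its top 80 mm up; two 14 mm wide tabs hang before the chest's uprights (lower ends 46 mm up, 8 mm out from the front). Value: m to the chest's left (+y); starts at 0 to 0.016, stop at 0.050, where the tabs cover the drawer fronts. 1.5 N friction, stays where left. A drawer sticking out blocks the tabs
- bar_block (a point): centre of the top of the upright push block on the locking bar: 24 mm in the chest's x, 16 mm in y, standing 20 mm above the bar (80 to 100 mm above the table), 20 mm behind the chest's front; moves with the bar
- jar: bystander: white jar, 54 mm diameter, 58 mm high, loose; origin under its centre. The three bystanders stand beside the chest, 200 to 270 mm to the left or right of its middle
- glass: bystander: drinking glass, 72 mm across the rim, 92 mm high, loose; origin under its centre
- model_chair: bystander: miniature wooden chair, 42 mm square, 77 mm high, loose; origin under its centre
Things that resemble listed ones, but are neither listed nor needed, are in the scene too. What is shaped like the drawer_right but red is not meant.

How it is judged:
By the outcome, as a careful person would: the job done as asked, in the order asked, and still so for the second after the job is handed in, with the robot touching nothing.
It also fails if it takes over 58 s, if anything falls off the work surface, if the arm or the gripper's body presses on something with over 40 N, if the wrist force passes 120 N, or if a joint passes its speed limit or range.

## Working session

There is one attempt and no reset: what is moved stays moved. The work goes in short steps, Python scripts to look and compute and a tool call to move; the robot and the scene stay as the last step left them, time stands still between calls to the robot, and variables do not carry over. Pictures are saved under pics/ and viewed, at most 10 in all, crops included, and the job is handed in when it is done.

Besides the shell and the picture viewer there is one more tool, called after "Emit:" by a JSON object that holds its "api" and its "payload". move_arm: Moves the arm, as the interface text tells. Its arguments: {"type":"object","properties":{"rows":{"type":"array"},"fingers":{"type":"number"},"newtons":{"type":"number"}},"required":["rows"]}

```bash
mkdir -p pics
python3 - <<'E'
from bench import r
import cv2,numpy as np
o=r.get_obs();print(o['clock'],o['tcp_pos'],o['orientation'],r.tips_ahead,o['grip_width'])
for n in("side","top"):
    im=r.grab_frame(n);cv2.imwrite(f"pics/{n}0.png",im);p=r.camera_params(n);print(n,p['fx'],p['cx'],p['cy'],np.round(p['world_from_camera'],3).tolist())
E
```

```text
0.0 [ 0.14901022 -0.65777691  0.24430696] [-3.12032368e+00 -3.49127921e-01  5.34673781e-04] 0.014 0.0852375997033196
side 420.0129414820204 315.9874494809707 202.43553171459897 [[0.902, -0.286, 0.325, 0.274], [-0.433, -0.596, 0.676, -0.571], [0.001, -0.75, -0.661, 0.709], [0.0, 0.0, 0.0, 1.0]]
top 511.41698636503406 326.6192112341146 191.8862396909829 [[0.025, -0.998, 0.061, 0.497], [-1.0, -0.024, 0.017, 0.069], [-0.015, -0.061, -0.998, 1.392], [0.0, 0.0, 0.0, 1.0]]
```

View pics/top0.png

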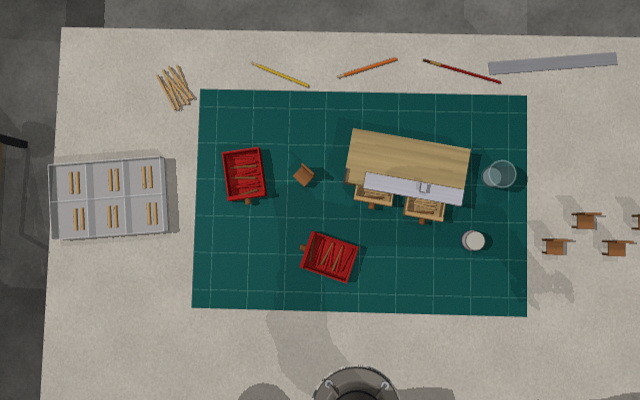

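View pics/side0.png

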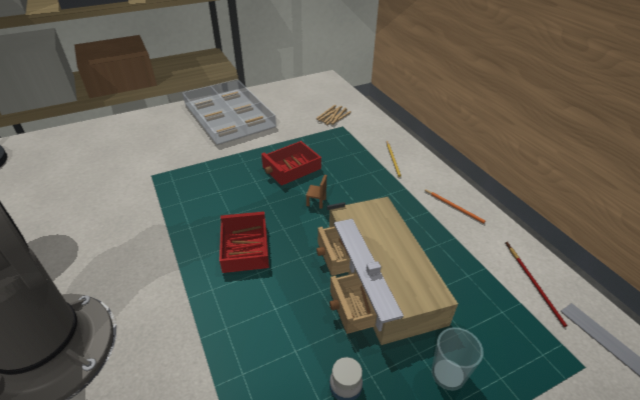

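The top view shows the chest at about (408,168) px with its drawers facing the robot: left knob near (372,206), right knob near (422,221), bar block near (425,187). The jar (474,240) and glass (500,175) are to its right and the chair (304,175) to its left. I'll enlarge this area to read the pixels more exactly.

Run:
```python
import cv2
im=cv2.imread("pics/top0.png")[115:255,335:500]
cv2.imwrite("pics/topc.png",cv2.resize(im,None,fx=4,fy=4,interpolation=cv2.INTER_CUBIC))
im=cv2.imread("pics/side0.png")[190:350,300:470]
cv2.imwrite("pics/sidec.png",cv2.resize(im,None,fx=3.5,fy=3.5,interpolation=cv2.INTER_CUBIC))
```

```text
(no output)
```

View pics/topc.png

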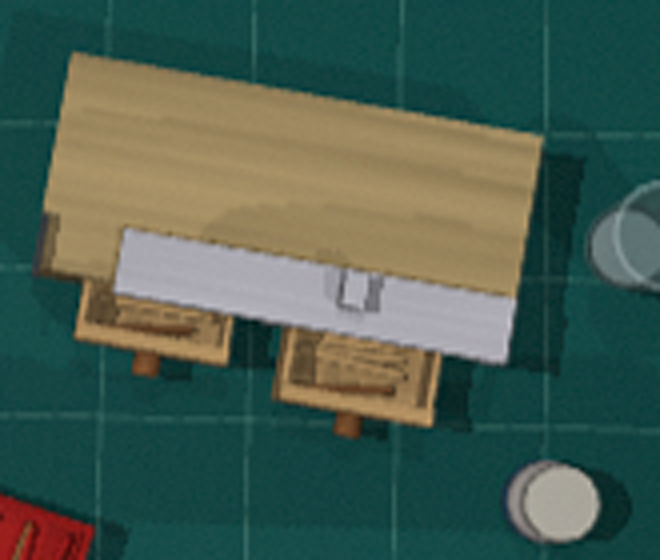

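View pics/sidec.png

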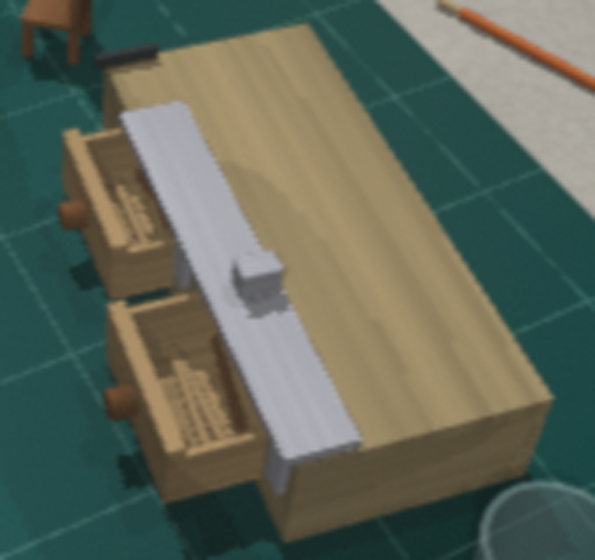

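The enlarged views show: chest back corners at (353,128) and (470.5,149), block top at (423.8,187.5) top / (374,266.6) side, left knob's outer end at about (371,208), right knob's at about (422,223). Next I compute positions.

```bash
cat > h.py <<'E'
from bench import r
import numpy as np
from scipy.spatial.transform import Rotation as R
def ray(n,u,v):
    p=r.camera_params(n);T=np.array(p['world_from_camera'])
    d=T[:3,:3]@np.array([(u-p['cx'])/p['fx'],(v-p['cy'])/p['fy'],1]);return T[:3,3],d
def plane(n,uv,z):
    c,d=ray(n,*uv);return c+d*(z-c[2])/d[2]
def tri(a,b):
    (c1,d1),(c2,d2)=ray("top",*a),ray("side",*b)
    s=np.linalg.lstsq(np.c_[d1,-d2],c2-c1,rcond=None)[0]
    p,q=c1+d1*s[0],c2+d2*s[1];return (p+q)/2,np.linalg.norm(p-q)
def tcrop(x,y):return x/4+335,y/4+115
def scrop(x,y):return x/3.5+300,y/3.5+190
def toolshift(w,R0=None):
    o=r.get_obs();Rm=R.from_rotvec(o['orientation']).as_matrix();return Rm.T@(np.array(w)-o['tcp_pos'])*100
E
python3 - <<'E'
from h import *
np.set_printoptions(precision=4,suppress=True)
bl=plane("top",tcrop(72,53),.072);br=plane("top",tcrop(542,136),.072)
e=(bl-br)[:2];print("W",np.linalg.norm(e));ey=e/np.linalg.norm(e);ex=np.array([ey[1],-ey[0]])
sbl=plane("side",scrop(310,25),.072);sbr=plane("side",scrop(552,400),.072);sfr=plane("side",scrop(287,540),.0)
print("yaw",np.arctan2(ex[1],ex[0]),"side",sbl,sbr,bl,br,np.linalg.norm(sbl-sbr))
e2=(sbl-sbr)[:2];print("yaw side",np.arctan2(-e2[0],e2[1]))
o=(bl+br)[:2]/2-.142*ex;o2=(sbl+sbr)[:2]/2-.142*ex;print("origin",o,o2,"fr",ex@(sfr[:2]-o),ey@(sfr[:2]-o))
def C(p):p=np.array(p)[:2]-o;return np.array([ex@p,ey@p])
def W(x,y):return o+x*ex+y*ey
print("block",C(plane("top",tcrop(356,290),.1)),C(plane("side",scrop(259,264),.1)),tri(tcrop(356,290),scrop(259,264)))
for n,t,s in(("L",(145,372),(68,214)),("R",(347,436),(112,404))):
    print(n,C(plane("top",tcrop(*t),.036)),C(plane("side",scrop(*s),.034)))
for n,t in(("L",(155,358)),("R",(355,418))):print("front",n,C(plane("top",tcrop(*t),.056)))
print("bar right end",C(plane("top",tcrop(507,362),.08)),"left",C(plane("top",tcrop(115,292),.08)))
print("jar",C(plane("top",tcrop(562,502),.058)))
for n,c in(("L",(-.09,.069)),("R",(-.09,-.069))):print(n,W(*c))
print("tool",R.from_rotvec(r.get_obs()['orientation']).as_matrix())
E
```

```text
W 0.30882617958395625
yaw -0.1542613026223546 side [0.7473 0.0234 0.072 ] [ 0.697  -0.2803  0.072 ] [0.7449 0.0266 0.072 ] [ 0.6975 -0.2786  0.072 ] 0.30777945991751854
yaw side -0.16412254358771758
origin [ 0.5809 -0.1042] [ 0.5818 -0.1066] fr 0.003681875253338205 -0.15332274347916625
block [ 0.0194 -0.0485] [ 0.0211 -0.0501] (array([ 0.5936, -0.1558,  0.0989]), np.float64(0.002117635340421142))
L [-0.0526  0.0694] [-0.0484  0.0702]
R [-0.0705 -0.069 ] [-0.0661 -0.0684]
front L [-0.0433  0.0658]
front R [-0.0587 -0.0688]
bar right end [-0.007  -0.1541] left [-0.0073  0.1001]
jar [-0.0884 -0.2089]
L [ 0.5026 -0.0222]
R [ 0.4814 -0.1585]
tool [[ 0.9753  0.221  -0.0005]
 [ 0.221  -0.9753  0.0016]
 [-0.0001 -0.0017 -1.    ]]
```

Emit:
{"api": "move_arm", "payload": {"rows": [4, -4, 0, 2, 8, -8, 0, 4, 12.5, -12.5, 0, 6.5, 16.5, -17, 0, 9, 21, -21, 0, 11, 25, -25, 0, 13, 29, -29.5, 0, 15, 33, -33.5, 0, 17.5, 37.5, -38, 0, 20, 41.6, -42, 0, 21.8], "fingers": 0, "newtons": 40}}

```text
clock: 1.35
tcp_pos: [0.4627, -0.1549, 0.2453]
orientation: [3.132, -0.249, 0.0]
contact_force: [0.4, -0.8, 0.2]
grip_width: 0.0002
gripper_force: 0.0
```

```bash
cat >> h.py <<'E'
np.set_printoptions(precision=4,suppress=True)
O=np.array([.5813,-.105]);yaw=-.157
EX=np.array([np.cos(yaw),np.sin(yaw)]);EY=np.array([-EX[1],EX[0]])
def C(p):p=np.array(p)[:2]-O;return np.array([EX@p,EY@p])
def stat():
    o=r.get_obs();M=R.from_rotvec(o['orientation']).as_matrix()
    print(round(o['clock'],2),"chest xy",C(o['tcp_pos']),"z",o['tcp_pos'][2],"yaw",np.arctan2(M[1,0],M[0,0]),"F",o['contact_force'],"w",o['grip_width'],"tips",r.tips_ahead)
E
python3 -c "from h import *;stat()"
```

```text
1.35 chest xy [-0.1094 -0.0678] z 0.24526459009363308 yaw -0.15874225547689408 F [ 0.436  -0.8493  0.2214] w 0.0002401442493829461 tips 0.014
```

Emit:
{"api": "move_arm", "payload": {"rows": [0, 0.1, 5, 0, 0, 0.1, 10, 0, 0, 0.1, 14, 0, 0, 0.1, 17, 0, 0, 0.1, 19, 0, 0, 0.1, 19.7, 0, 0, 0.1, 19.7, 0]}}

```text
clock: 2.22
tcp_pos: [0.4618, -0.1577, 0.0482]
orientation: [-3.132, 0.247, 0.001]
contact_force: [0.5, -0.4, 0.2]
grip_width: -0.0002
gripper_force: 0.0
```

Run:
```python
from h import *;import cv2
stat()
a=r.grab_frame("top")[115:255,335:500];b=r.grab_frame("side")[190:330,280:445]
cv2.imwrite("pics/two.png",cv2.resize(np.hstack([a,b]),None,fx=2.4,fy=2.4,interpolation=cv2.INTER_CUBIC))
```

```text
2.23 chest xy [-0.1098 -0.0708] z 0.04823494765427684 yaw -0.15769110035926429 F [ 0.4597 -0.4092  0.2485] w -0.00020098808957518444 tips 0.014
```

View pics/two.png

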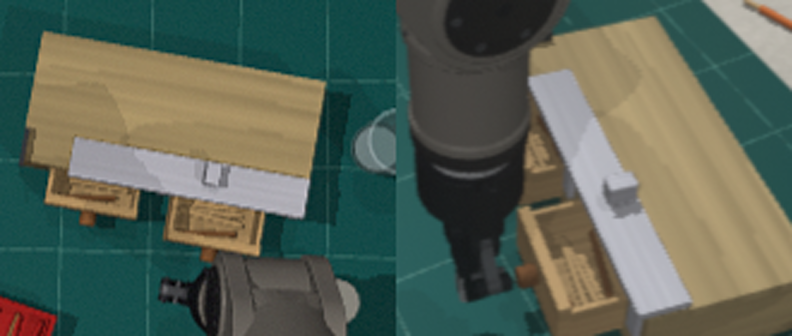

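The two views show the closed fingertips at right-knob height, just in front of it and clear of everything. I'll push slowly.

Emit:
{"api": "move_arm", "payload": {"rows": [1, -0.15, 0, 0, 2, -0.15, 0, 0, 2.5, -0.15, 0, 0, 2.9, -0.15, 0, 0, 3.3, -0.15, 0, 0, 3.7, -0.15, 0, 0, 4.1, -0.15, 0, 0, 4.5, -0.15, 0, 0, 4.9, -0.15, 0, 0, 5.3, -0.15, 0, 0]}}

```text
clock: 3.58
tcp_pos: [0.5148, -0.1646, 0.0483]
orientation: [-3.132, 0.247, -0.0]
contact_force: [-0.7, -0.0, -0.1]
grip_width: 0.0001
gripper_force: 0.4
```

Emit:
{"api": "move_arm", "payload": {"rows": [0.4, 0, 0, 0, 0.8, 0, 0, 0, 1.2, 0, 0, 0, 1.6, 0, 0, 0, 2.0, 0, 0, 0, 2.3, 0, 0, 0, 2.5, 0, 0, 0, 2.5, 0, 0, 0]}}

```text
clock: 4.58
tcp_pos: [0.5396, -0.1686, 0.0484]
orientation: [3.132, -0.247, 0.001]
contact_force: [-0.1, 0.3, -0.8]
grip_width: 0.0
gripper_force: 0.1
```

```bash
python3 -c "from h import *;stat()"
```

```text
4.58 chest xy [-0.0313 -0.0694] z 0.048398668034599884 yaw -0.1577118593744956 F [-0.1138  0.2574 -0.8279] w 1.763809869871811e-05 tips 0.014
```

Emit:
{"api": "move_arm", "payload": {"rows": [0.15, 0, 0, 0, 0.3, 0, 0, 0, 0.4, 0, 0, 0, 0.4, 0, 0, 0]}}

```text
clock: 5.08
tcp_pos: [0.5433, -0.1692, 0.0483]
orientation: [3.132, -0.248, 0.0]
contact_force: [-1.2, 0.9, 1.5]
grip_width: 0.0002
gripper_force: 0.8
```

Emit:
{"api": "move_arm", "payload": {"rows": [0.1, 0, 0, 0, 0.2, 0, 0, 0, 0.2, 0, 0, 0]}}

```text
clock: 5.45
tcp_pos: [0.5446, -0.1694, 0.0482]
orientation: [-3.132, 0.248, 0.002]
contact_force: [-4.4, 1.4, 2.6]
grip_width: 0.0
gripper_force: 2.1
```

Emit:
{"api": "move_arm", "payload": {"rows": [0.1, 0, 0, 0, 0.2, 0, 0, 0, 0.2, 0, 0, 0]}}

```text
clock: 5.82
tcp_pos: [0.5447, -0.1695, 0.0478]
orientation: [-3.132, 0.248, 0.008]
contact_force: [-8.7, 2.2, 7.3]
grip_width: 0.0004
gripper_force: 4.5
```

Right drawer is at its stop (force rises, no motion). I back off and move across to the left knob.

Emit:
{"api": "move_arm", "payload": {"rows": [-2, 0, 0, 0, -5, 0, 0, 0, -7, 0, 0, 0, -7, -3, 0, 0, -7, -7, 0, 0, -7, -11, 0, 0, -7, -13, 0, 0, -7, -13.9, 0, 0, -7, -13.9, 0, 0]}}

```text
clock: 6.95
tcp_pos: [0.5004, -0.0215, 0.0484]
orientation: [-3.132, 0.247, -0.002]
contact_force: [0.0, -0.3, 0.9]
grip_width: 0.0003
gripper_force: 0.0
```

```bash
python3 -c "from h import *;stat()"
```

```text
6.95 chest xy [-0.093   0.0699] z 0.04839863751852534 yaw -0.15713073404783823 F [ 0.005  -0.2628  0.922 ] w 0.00031417443275497917 tips 0.014
```

Emit:
{"api": "move_arm", "payload": {"rows": [1, 0, 0, 0, 2, 0, 0, 0, 2.5, 0, 0, 0, 2.9, 0, 0, 0, 3.3, 0, 0, 0, 3.7, 0, 0, 0, 4.1, 0, 0, 0, 4.5, 0, 0, 0, 4.9, 0, 0, 0, 5.3, 0, 0, 0]}}

```text
clock: 8.2
tcp_pos: [0.5524, -0.0299, 0.0483]
orientation: [-3.132, 0.247, -0.0]
contact_force: [-0.5, -0.4, -1.0]
grip_width: -0.0001
gripper_force: 0.3
```

Emit:
{"api": "move_arm", "payload": {"rows": [0.4, 0, 0, 0, 0.7, 0, 0, 0, 0.9, 0, 0, 0, 1.1, 0, 0, 0, 1.2, 0, 0, 0, 1.3, 0, 0, 0, 1.4, 0, 0, 0, 1.4, 0, 0, 0]}}

```text
clock: 9.2
tcp_pos: [0.5662, -0.0321, 0.0483]
orientation: [-3.132, 0.247, -0.001]
contact_force: [0.3, 0.0, -0.2]
grip_width: -0.0
gripper_force: 0.2
```

Emit:
{"api": "move_arm", "payload": {"rows": [0.1, 0, 0, 0, 0.2, 0, 0, 0, 0.2, 0, 0, 0]}}

```text
clock: 9.57
tcp_pos: [0.5665, -0.0322, 0.0481]
orientation: [3.132, -0.247, -0.005]
contact_force: [-5.6, 0.5, 3.9]
grip_width: 0.0001
gripper_force: 2.7
```

```bash
python3 -c "from h import *;stat()"
```

```text
9.57 chest xy [-0.026   0.0696] z 0.048074937132225326 yaw -0.1575290342385221 F [-5.5809  0.5176  3.9129] w 0.00013247190010284753 tips 0.014
```

Emit:
{"api": "move_arm", "payload": {"rows": [-2, 0, 0, 0, -4, 0, 0, 0, -4, 0, -4, 0, -4, 0, -9, 0, -4, 4, -10, 0, -2, 9, -10, 0, 2, 13, -10, 0, 4.3, 16, -10, 0, 4.3, 16, -10, 0]}}

```text
clock: 10.7
tcp_pos: [0.5863, -0.2012, 0.1483]
orientation: [3.129, -0.255, 0.003]
contact_force: [-0.1, 0.6, -0.7]
grip_width: -0.0002
gripper_force: 0.0
```

Run:
```python
from h import *;import cv2
stat()
b=r.grab_frame("side")[180:360,270:480]
cv2.imwrite("pics/side2.png",cv2.resize(b,None,fx=3,fy=3,interpolation=cv2.INTER_CUBIC))
```

```text
10.7 chest xy [ 0.02   -0.0942] z 0.1482583776868427 yaw -0.16277238922594672 F [-0.1294  0.6464 -0.6856] w -0.0002451559516281843 tips 0.014
```

View pics/side2.png

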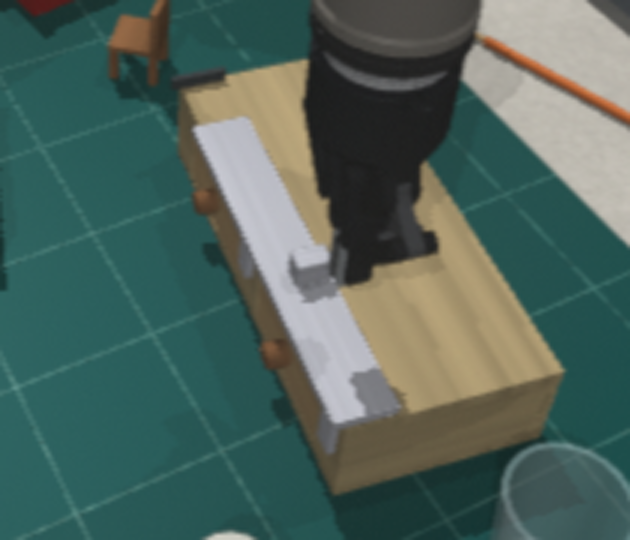

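Both drawer fronts are now flush under the bar, and the fingertips hang above and to the right of the block. I lower them and push left.

Emit:
{"api": "move_arm", "payload": {"rows": [0, 0, 2, 0, 0, 0, 4, 0, 0, 0, 4.7, 0, 0, 0, 4.7, 0, 0, -0.5, 4.7, 0, 0, -1, 4.7, 0, 0, -1.5, 4.7, 0, 0, -2, 4.7, 0, 0, -2.5, 4.7, 0, 0, -3, 4.7, 0]}}

```text
clock: 12.0
tcp_pos: [0.5901, -0.1678, 0.1015]
orientation: [3.131, -0.248, 0.0]
contact_force: [-0.7, -1.4, 1.2]
grip_width: -0.0001
gripper_force: 0.8
```

```bash
python3 -c "from h import *;stat()"
```

```text
12.0 chest xy [ 0.0185 -0.0606] z 0.10146656451056499 yaw -0.15820643723756053 F [-0.6964 -1.4085  1.2347] w -8.395509810344243e-05 tips 0.014
```

Emit:
{"api": "move_arm", "payload": {"rows": [0, -0.5, 0, 0, 0, -1, 0, 0, 0, -1.5, 0, 0, 0, -2, 0, 0, 0, -2.4, 0, 0, 0, -2.7, 0, 0, 0, -3, 0, 0, 0, -3, 0, 0]}}

```text
clock: 13.0
tcp_pos: [0.5947, -0.1373, 0.1012]
orientation: [-3.131, 0.247, 0.0]
contact_force: [0.3, 0.2, -0.2]
grip_width: -0.0004
gripper_force: 0.0
```

```bash
python3 -c "from h import *;stat()"
```

```text
13.0 chest xy [ 0.0182 -0.0298] z 0.10120664063085631 yaw -0.1572597624773579 F [ 0.3229  0.1891 -0.2481] w -0.0004490058873224301 tips 0.014
```

Emit:
{"api": "move_arm", "payload": {"rows": [0, -0.3, 0, 0, 0, -0.5, 0, 0, 0, -0.7, 0, 0, 0, -0.7, 0, 0]}}

```text
clock: 13.5
tcp_pos: [0.5957, -0.1306, 0.1012]
orientation: [-3.132, 0.247, 0.001]
contact_force: [-0.1, -0.5, -0.1]
grip_width: 0.0003
gripper_force: 0.2
```

Emit:
{"api": "move_arm", "payload": {"rows": [0, -0.2, 0, 0, 0, -0.4, 0, 0, 0, -0.4, 0, 0]}}

```text
clock: 13.88
tcp_pos: [0.5961, -0.1277, 0.1012]
orientation: [3.131, -0.248, -0.001]
contact_force: [-0.8, -4.3, -0.4]
grip_width: 0.0002
gripper_force: 1.8
```

```bash
python3 -c "from h import *;stat()"
```

```text
13.88 chest xy [ 0.0182 -0.0201] z 0.10117588340106635 yaw -0.1582413210646841 F [-0.8378 -4.3138 -0.4484] w 0.00021049220915543058 tips 0.014
```

Emit:
{"api": "move_arm", "payload": {"rows": [0, -0.1, 0, 0, 0, -0.3, 0, 0, 0, -0.3, 0, 0]}}

```text
clock: 14.25
tcp_pos: [0.5962, -0.1274, 0.1012]
orientation: [3.128, -0.251, -0.001]
contact_force: [-1.7, -10.0, -0.5]
grip_width: -0.0001
gripper_force: 4.7
```

Emit:
{"api": "move_arm", "payload": {"rows": [0, 1, 0, 0, 0, 3, 0, 0, 0, 3, -5, 0, 0, 3, -10, 0, -5, 3, -14, 0, -10, 3, -14, 0, -15, 3, -14, 0, -18, 3, -14, 0, -18, 3, -14, 0]}}

```text
clock: 15.38
tcp_pos: [0.4125, -0.1258, 0.2416]
orientation: [3.131, -0.249, 0.0]
contact_force: [1.1, -0.2, -0.0]
grip_width: -0.0002
gripper_force: 0.0
```

Run:
```python
from h import *;import cv2
stat()
a=r.grab_frame("top")[115:255,335:500];b=r.grab_frame("side")[200:340,300:465]
cv2.imwrite("pics/end.png",cv2.resize(np.hstack([a,b]),None,fx=2.4,fy=2.4,interpolation=cv2.INTER_CUBIC))
cv2.imwrite("pics/ends.png",cv2.resize(b,None,fx=4,fy=4,interpolation=cv2.INTER_CUBIC))
```

```text
15.38 chest xy [-0.1634 -0.0469] z 0.24157110649576471 yaw -0.15859587612153223 F [ 1.1016 -0.1672 -0.0053] w -0.00024567801538593665 tips 0.014
```

View pics/end.png

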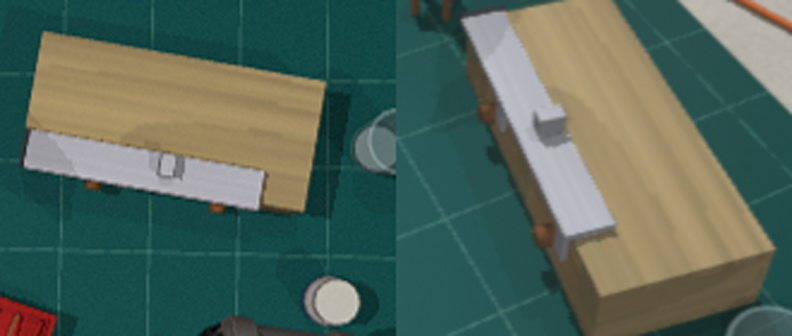

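The bar is against its end stop at the left end of the chest. The tabs hang in front of both closed drawers, and the arm is clear.

```bash
python3 -c "from bench import r;print(r.hand_in())"
```

```text
the job is handed in; nothing more can be done
None
```

The job is handed in: both drawers are pushed fully home and the locking bar is against its left stop with its tabs over both drawer fronts; the jar, glass and chair were not touched, and the arm ended clear at 15.4 s.

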